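Swap the open box on the porch shelf

TASK

The wood chips are in the grill and the skewers are next, and only one box should stand open at a time: first push the lid of the big square box, which was left ajar, down until it latches shut, then pop open the touch-latched lid of the long box so that it stands ajar. Leave the small box latched and the upturned tumbler standing where it is.

Things in the scene. Friction and masses are not known exactly. Their poses are not given: they have to be found in the camera images.
- chip_box_pad (a point): Press spot on the BIG SQUARE dark oak box's lid (153 x 162 mm), on its top face, mid-width, 33 mm from the free front edge, 120 mm from the hinge (far edge). Frame turns with the lid: x from free edge to hinge, z out of the top face. Ajar at start: tilted 29 deg, spot about 165 mm above the shelf. Latched: level, 109 mm. One press to the stop, 7 mm below latched level, then release, latches it.
- skewer_box_pad (a point): Press spot on the LONG dark oak box's lid (123 x 242 mm, hinge along its far long edge): top face, mid-width, 28 mm from the free front edge, 95 mm from the hinge; axes as before. Latched at start: level, 109 mm high. One press to the stop, 7 mm lower, then release: it springs 29 deg ajar. Lids push back 1 to 3 N before the stop; each full press swaps latched and ajar. Boxes are fixed.
- probe_box_pad (a point): The same spot on the lid of the SMALL dark oak box (lid 123 x 122 mm), a bystander with the same latch: latched and level at the start, 109 mm high, and to be left latched. The three boxes stand in a row in any order, free edges towards the robot.
- tumbler: clear acrylic tumbler turned upside down, 82 mm across at the rim on the shelf, 115 mm high, loose; stands beyond the boxes, beside a black crock; origin at the centre of its underside, z up
Things that resemble listed ones, but are neither listed nor needed, are in the scene too. Leave any blue or turquoise look-alike of the part that bears probe_box_pad alone.

How it is judged:
By the outcome, as a careful person would: the job done as asked, in the order asked, and still so for the second after the job is handed in, with the robot touching nothing.
It also fails if it takes over 34 s, if anything falls off the work surface, if the arm or the gripper's body presses on something with over 40 N, if the wrist force passes 120 N, or if a joint passes its speed limit or range.

ROBOT

A 6-joint arm with a two-finger parallel gripper is mounted at the origin on the work surface. World frame = base frame: x ahead of the robot, y to its left, z up, the work surface at z = 0. Lengths are in mm, angles in rad, forces in N, time in s.
With the tool pointing down it reaches from about 400 to 925 mm from the base axis. Payload 12.5 kg.
Tool frame: the origin (TCP) lies on the front face of the gripper's body, between the roots of the fingers; the fingertips stand 78 mm ahead of it and the grasp point (between the pads) lies 59 mm ahead of it (env.nose_length is the distance from the TCP to the fingertips, in mm); z points along the fingers, y is the line along which they close (so a half turn about z gives the same grasp; the last joint's range is limited). The gripper opens to 95 mm and grips with 3 to 60 N. Pads are 20 mm wide; open, the fingers measure 119 mm over their backs; the gripper's body (75 mm by 180 mm) begins 59 mm behind the grasp point.
Start: joints at [-1.419, 0.491, 1.559, -0, 1.092, -0.106], TCP at [159.367, -604.351, 292.261] pointing down, gripper open.
Joint ranges: [-3.1, 3.1], [-0.84, 2.19], [0.05, 2.79], [-1.13, 4.28], [0.06, 2.93], [-2.69, 2.69]. Speed limits (rad/s): [2.22, 2.22, 2.79, 3.14, 3.14, 3.14].

INTERFACE

Orientations are given as [roll, pitch, yaw] about the fixed x, y, z axes, in that order (R = Rz(yaw) Ry(pitch) Rx(roll)).
In Python, from cell import env gives the robot as it stands.
- The arm moves only by the tool jog_arm, never from a script. Its argument "motion" is a list of rows, each a list of 7 numbers: the turn, a rotation vector about the tool's x, y, z in degrees, then the shift along the tool's x, y, z in mm, then the finger opening in mm, from 0 to 95.1. In form: [[wx, wy, wz, x, y, z, hand], ...]. A call has 1 to 10 rows; each row shifts and turns the commanded pose from where the row before left it, along the tool's axes as they then stand; what a row does not reach is not made up. A row lasts 1/8 s, in which the tool goes at most 62.5 mm and 10.7 degrees, less where a joint would pass 70% of its speed; a pose out of reach is approached as far as the arm can. A call is refused whole if a number of a shift passes 62.5 or a number of a turn 10.7, either way. A call with a gripper value outside its range is refused whole. The fingers move at their own pace and stop on an object; the grip force is fixed at half the most. Time passes only in rows, so rows that do not move let the fingers close. It gives the time, the measured TCP pose, the force, the opening and the grip force at its end, in the units of the state.
- env.state(): the state, without advancing time (a new reading comes with each control period).
- env.read_camera(name): name is "scene" or "top" or "wrist"; returns a dict with "color" (400x640x3 uint8, red, green, blue), "z_map" (400x640 float32, mm along the optical axis (not along the pixel's ray), 0 where there is no reading), "camera_matrix" (3x3 intrinsics, pixels), "k1" (the pictures are not rectified: a ray, as slopes to the right and down, at radius r is drawn at 1 + k1 r^2 times it, then the intrinsics apply), "world_to_cam" (4x4, takes a point from world to camera coordinates). Camera axes: x right, y up, looking along -z (the intrinsics and any distortion apply to the point x, -y, -z); pixel columns grow to the right and rows downward; lengths in mm; the calibration is good to about 2 mm. A picture is of the moment at which its call begins.
- env.job_done(): hands the job in; it is judged then, once.
Trained networks look in the newest picture that a camera, given by its name, has taken for a name from the list of things; names that differ only in an ending like _2 or _b are one class to them, and where a whole thing is asked for, a point or a joint stands for the part that bears it (a point fixed in the world has none). Each returns a list of dicts, best first, with "score" (0 to 1); they miss things now and then, are a little off and sometimes report something else, mostly with a low value. They report only what shows in the picture. A call takes as long as a camera call. They do not tell look-alikes from the thing itself.
- env.recognise(camera, thing): "location" ([column, row] in pixels, amid what is visible of it).
The state is a dict: "t": time; "joints": joint angles; "qvel": joint speeds; "tau": joint torques, N m; "eef_pos": TCP position; "tcp_rot": TCP orientation; "ft_force": force on the tool from outside, world axes, zero at the start; "moment": the same for the moment, N m; "opening": opening from 0.0 (shut) to 1.0 (fully open); "grip_force": force on a finger pad.
Only numpy, scipy, OpenCV 4.12 (cv2) and the standard library are available. Lean on these libraries where they do the work, as an engineer would, in place of code of your own. Each camera call takes 0.05 s, during which the arm holds its last target. There are 200 camera calls.

## Working session

There is one attempt and no reset: what is moved stays moved. The work goes in short steps, Python scripts to look and compute and a tool call to move; the robot and the scene stay as the last step left them, time stands still between calls to the robot, and variables do not carry over. Pictures are saved under pics/ and viewed, at most 10 in all, crops included, and the job is handed in when it is done.

Besides the shell and the picture viewer there is one more tool, called after "Request:" in YAML: its name, and indented under it one key for each argument. jog_arm: Moves the arm, as the interface text tells. Its arguments: {"type":"object","properties":{"motion":{"type":"array"}},"required":["motion"]}

```bash
mkdir -p pics; cat > h.py <<'E'
import numpy as np, cv2
from cell import env
def shot(n,f):
    c=env.read_camera(n); cv2.imwrite('pics/'+f,c['color'][:,:,::-1]); return c
def world(c,u,v,z=None):
    K=c['camera_matrix'];k=c['k1']
    d=cv2.undistortPoints(np.array([[[u,v]]],float),K,np.array([k,0,0,0,0]))[0,0]
    if z is None:
        w=c['z_map'][int(v)-1:int(v)+2,int(u)-1:int(u)+2]; z=np.median(w[w>0]) if (w>0).any() else np.nan
    return (np.linalg.inv(c['world_to_cam'])@[d[0]*z,-d[1]*z,-z,1])[:3]
def cloud(c):
    h,w=c['z_map'].shape
    uv=np.stack(np.meshgrid(np.arange(w),np.arange(h)),-1).reshape(-1,1,2).astype(float)
    d=cv2.undistortPoints(uv,c['camera_matrix'],np.array([c['k1'],0,0,0,0]))[:,0]
    z=c['z_map'].reshape(-1).astype(float)
    P=np.stack([d[:,0]*z,-d[:,1]*z,-z,np.ones_like(z)],1)@np.linalg.inv(c['world_to_cam']).T
    P=P[:,:3]; P[z<=0]=np.nan
    return P.reshape(h,w,3)
E
python3 - <<'E'
from h import *
np.set_printoptions(precision=1,suppress=True)
for n in ['scene','top']:
    c=shot(n,n+'0.png')
    for t in ['chip_box_pad','skewer_box_pad','probe_box_pad','tumbler']:
        for r in env.recognise(n,t)[:4]:
            print(n,t,round(r['score'],2),r['location'],world(c,*r['location']))
s=env.state();print(s['t'],s['eef_pos'],s['tcp_rot'],s['ft_force'])
E
```

```text
scene chip_box_pad 0.68 [437.8, 169.8] [537.8 270.9 144.5]
scene skewer_box_pad 0.65 [347.4, 175.8] [497.9  16.  108. ]
scene probe_box_pad 0.84 [248.8, 202.3] [ 555.1 -273.7  109.4]
scene probe_box_pad 0.62 [228.7, 151.1] [ 357.1 -323.4  107.8]
scene probe_box_pad 0.6 [183.3, 255.4] [ 700.6 -456.1  106.9]
scene tumbler 0.75 [323.0, 274.8] [804.3 -99.8 107.4]
top chip_box_pad 0.64 [160.0, 208.6] [526.2 280.2 147.8]
top skewer_box_pad 0.58 [286.7, 228.1] [488.9   9.2 108.2]
top probe_box_pad 0.92 [435.1, 297.2] [ 341.1 -315.6  108. ]
top probe_box_pad 0.88 [414.2, 203.0] [ 546.8 -273.9  107.2]
top probe_box_pad 0.77 [488.3, 142.1] [ 687.8 -446.7  106.9]
0.5 [ 159.4 -604.3  292.2] [3.1 0.  0.3] [ 0.1 -0.3  0.6]
```

View pics/scene0.png

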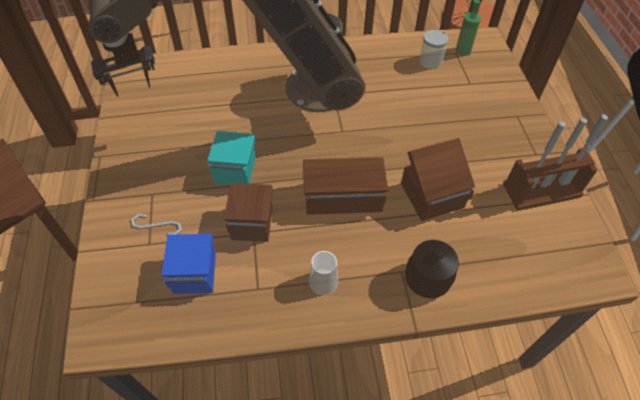

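View pics/top0.png

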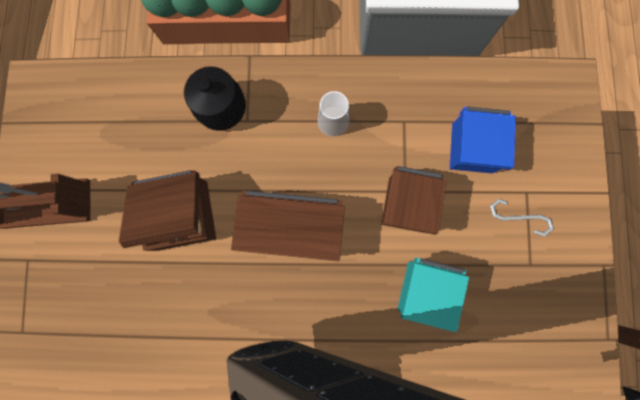

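The two views agree. The ajar square box is at top px (160,209), the long box at (287,228) and the small dark box at (414,203). The turquoise and blue boxes are look-alikes, and the tumbler is at (334,112). Next I'll fit the lid rectangles.

```bash
python3 - <<'E'
from h import *
np.set_printoptions(precision=1,suppress=True)
for n in ['top','scene']:
    c=env.read_camera(n); P=cloud(c).reshape(-1,3)
    P=P[~np.isnan(P).any(1)]
    for nm,ctr,zr,R in [('long',(493,12),(100,118),170),('chip',(530,276),(104,215),120)]:
        Q=P[(np.hypot(P[:,0]-ctr[0],P[:,1]-ctr[1])<R)&(P[:,2]>zr[0])&(P[:,2]<zr[1])]
        if nm=='chip': # RANSAC plane
            rng=np.random.default_rng(0);best=None
            for _ in range(400):
                a,b,d=Q[rng.choice(len(Q),3,False)]; m=np.cross(b-a,d-a); L=np.linalg.norm(m)
                if L<100: continue
                m/=L; 
                if abs(m[2])<.7: continue
                I=abs((Q-a)@m)<4
                if best is None or I.sum()>best.sum(): best=I
            Q=Q[best]
        o=Q.mean(0); m=np.linalg.svd(Q-o,full_matrices=False)[2][2]; m*=np.sign(m[2])
        ex=np.array([1,0,0])-m*m[0]; ex/=np.linalg.norm(ex); ey=np.cross(m,ex)
        uv=np.stack([(Q-o)@ex,(Q-o)@ey],1).astype(np.float32)
        r=cv2.minAreaRect(uv); B=cv2.boxPoints(r)
        print(n,nm,len(Q),'tilt',np.degrees(np.arccos(m[2])),'n',np.round(m,3),'ctr',o+r[0][0]*ex+r[0][1]*ey,'size',r[1],'ang',r[2])
        print(o+B[:,:1]*ex+B[:,1:]*ey)
    T=P[(P[:,2]>105)&(P[:,2]<125)&(P[:,0]>700)&(abs(P[:,1]+100)<80)]; print('tumbler',T.mean(0),len(T))
E
```

```text
top long 6265 tilt 1.061248266058508 n [ 0. -0.  1.] ctr [496.8   7.1 108.6] size (242.91700744628906, 137.5474395751953) ang 84.92339324951172
[[ 417.6 -107.8  109.7]
 [ 554.6 -120.   107.2]
 [ 576.1  122.   107.4]
 [ 439.1  134.1  109.9]]
top chip 4108 tilt 28.399106043220694 n [0.5 0.1 0.9] ctr [535.7 287.2 143.2] size (159.5286407470703, 163.126708984375) ang 12.851035118103027
[[450.9 353.3 181.3]
 [483.  193.4 181. ]
 [620.6 221.1 105.2]
 [588.5 381.1 105.4]]
tumbler [770.  -93.9 114.4] 679
scene long 3046 tilt 1.567115339176192 n [ 0. -0.  1.] ctr [497.3   8.5 109.1] size (242.77047729492188, 143.6454620361328) ang 84.3016586303711
[[ 413.8 -105.1  111.3]
 [ 556.7 -119.4  107.3]
 [ 580.8  122.2  107. ]
 [ 437.9  136.5  110.9]]
scene chip 2280 tilt 28.300932411933342 n [0.5 0.1 0.9] ctr [539.  287.  142.1] size (162.1908416748047, 164.99839782714844) ang 12.191361427307129
[[453.3 355.1 179.7]
 [484.2 193.  181.5]
 [624.7 218.9 104.6]
 [593.8 381.  102.8]]
tumbler [773.9 -93.5 114.5] 512
```

```bash
cat >> h.py <<'E'
from scipy.spatial.transform import Rotation as Ro
def to(*t):
    s=env.state(); R=Ro.from_euler('xyz',s['tcp_rot']); p=np.array(s['eef_pos'])
    print('t',round(s['t'],2),'pos',np.round(p,1),'rot',np.round(s['tcp_rot'],3),'F',np.round(s['ft_force'],1),'j',np.round(s['joints'],2))
    for q in t:
        d=R.inv().apply(np.array(q)-p); print(q,'tool shift',np.round(d,1),'rows',round(np.linalg.norm(d)/62.5,2)); p=np.array(q)
E
python3 -c "
from h import *
to((480,-150,280),(490,278,280))"
```

```text
t 0.6 pos [ 159.4 -604.3  292.3] rot [3.142 0.    0.258] F [-0.1 -0.1 -0.2] j [-1.42  0.49  1.56 -0.    1.09 -0.11]
(480, -150, 280) tool shift [ 425.9 -357.6   12.2] rows 8.9
(490, 278, 280) tool shift [ 118.8 -411.3   -0. ] rows 6.85
```

Request:
jog_arm:
  motion:
    - [0,0,0,42.6,-35.8,0,0]
    - [0,0,0,42.6,-35.8,0,0]
    - [0,0,0,42.6,-35.8,0,0]
    - [0,0,0,42.6,-35.8,0,0]
    - [0,0,0,42.6,-35.8,0,0]
    - [0,0,0,42.6,-35.8,0,0]
    - [0,0,0,42.6,-35.8,0,0]
    - [0,0,0,42.6,-35.8,0,0]
    - [0,0,0,42.6,-35.8,0,0]
    - [0,0,0,42.6,-35.8,0,0]

```text
t: 1.85
eef_pos: [480.9, -147.9, 292.5]
tcp_rot: [3.141, -0.0, 0.258]
ft_force: [1.3, -0.3, 0.4]
opening: 0.024
grip_force: 0.0
```

Request:
jog_arm:
  motion:
    - [0,0,0,14.8,-51.4,0,0]
    - [0,0,0,14.8,-51.4,0,0]
    - [0,0,0,14.8,-51.4,0,0]
    - [0,0,0,14.8,-51.4,0,0]
    - [0,0,0,14.8,-51.4,0,0]
    - [0,0,0,14.8,-51.4,0,0]
    - [0,0,0,14.8,-51.4,0,0]
    - [0,0,0,14.8,-51.4,0,0]
    - [0,0,0,0,0,0,0]

```text
t: 2.98
eef_pos: [489.3, 281.1, 291.9]
tcp_rot: [-3.141, -0.0, 0.262]
ft_force: [0.2, -0.8, -0.3]
opening: 0.001
grip_force: 0.0
```

```bash
python3 -c "
from h import *
to((496,279,252),(482.5,276.5,186),(482.5,276.5,178))
shot('wrist','w1.png'); print(env.state()['opening'])"
```

```text
t 2.98 pos [489.3 281.1 291.9] rot [-3.141 -0.     0.262] F [ 0.2 -0.8 -0.3] j [0.4  0.4  1.71 0.   1.03 1.71]
(496, 279, 252) tool shift [ 6.   3.8 39.9] rows 0.65
(482.5, 276.5, 186) tool shift [-13.7  -1.1  66. ] rows 1.08
(482.5, 276.5, 178) tool shift [-0.  0.  8.] rows 0.13
0.0016668867831792391
```

Request:
jog_arm:
  motion:
    - [0,0,0,6,3.8,40,0]
    - [0,0,0,-3.4,-0.3,16.5,0]
    - [0,0,0,-3.4,-0.3,16.5,0]
    - [0,0,0,-3.4,-0.3,16.5,0]
    - [0,0,0,-3.4,-0.3,14.5,0]
    - [0,0,0,0,0,0,0]

```text
t: 3.78
eef_pos: [482.8, 273.0, 187.5]
tcp_rot: [3.141, 0.002, 0.257]
ft_force: [-0.3, -0.4, 1.5]
opening: 0.005
grip_force: 0.7
```

Request:
jog_arm:
  motion:
    - [0,0,0,0,0,3,0]
    - [0,0,0,0,0,3,0]
    - [0,0,0,0,0,1,0]
    - [0,0,0,0,0,0,0]

```text
t: 4.28
eef_pos: [483.0, 273.8, 181.2]
tcp_rot: [3.142, -0.0, 0.258]
ft_force: [-0.4, -2.3, 2.0]
opening: 0.004
grip_force: 1.1
```

Force is 2 N, so it isn't at the stop yet. Press on gently.

Request:
jog_arm:
  motion:
    - [0,0,0,0,0,1.5,0]
    - [0,0,0,0,0,0,0]

```text
t: 4.53
eef_pos: [483.0, 273.8, 180.2]
tcp_rot: [3.142, -0.0, 0.258]
ft_force: [-2.1, -1.9, 8.6]
opening: 0.004
grip_force: 4.6
```

Request:
jog_arm:
  motion:
    - [0,0,0,0,0,0.8,0]
    - [0,0,0,0,0,0,0]

```text
t: 4.78
eef_pos: [483.0, 273.8, 179.9]
tcp_rot: [3.142, -0.001, 0.258]
ft_force: [-4.7, -3.8, 14.5]
opening: 0.003
grip_force: 7.4
```

Request:
jog_arm:
  motion:
    - [0,0,0,0,0,-15,0]
    - [0,0,0,0,0,-50,0]
    - [0,0,0,0,0,-50,0]
    - [0,0,0,0,0,0,0]

```text
t: 5.28
eef_pos: [483.8, 274.3, 297.8]
tcp_rot: [-3.141, -0.007, 0.258]
ft_force: [0.5, -0.0, -0.5]
opening: 0.002
grip_force: 0.0
```

```bash
python3 - <<'E'
from h import *
c=shot('scene','s2.png')
P=cloud(c).reshape(-1,3)
for nm,x,y in [('chip',560,340),('chipfront',480,230),('long',455,60),('small',545,-273)]:
    Q=P[np.hypot(P[:,0]-x,P[:,1]-y)<12]; print(nm,len(Q),np.median(Q[:,2]) if len(Q) else None)
to((455.5,11.5,260),(455.5,11.5,190))
E
```

```text
chip 43 108.92213899111698
chipfront 121 332.96568693738107
long 39 110.26499694463769
small 49 109.20763234106926
t 5.33 pos [483.2 274.  295.5] rot [-3.141 -0.004  0.258] F [-0.1 -0.9 -0.9] j [0.4  0.39 1.73 0.   1.02 1.71]
(455.5, 11.5, 260) tool shift [-93.8 246.8  35.1] rows 4.26
(455.5, 11.5, 190) tool shift [-0.2  0.  70. ] rows 1.12
```

View pics/s2.png

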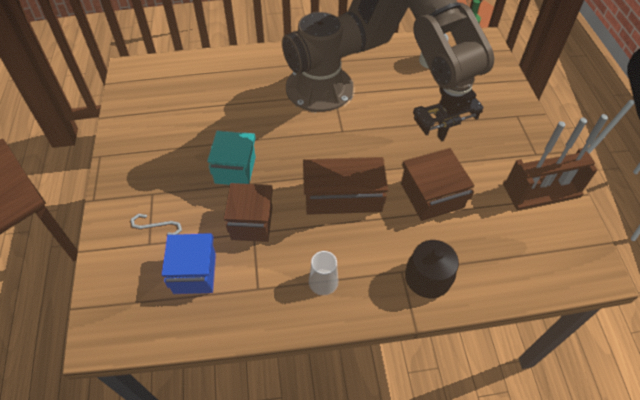

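The square box lid at (438,175) now lies level at 109 mm, so it's latched. The long box at (345,180) is next.

Request:
jog_arm:
  motion:
    - [0,0,0,-18.8,49.4,7,0]
    - [0,0,0,-18.8,49.4,7,0]
    - [0,0,0,-18.8,49.4,7,0]
    - [0,0,0,-18.8,49.4,7,0]
    - [0,0,0,-18.8,49.4,7,0]
    - [0,0,0,0,0,35,0]
    - [0,0,0,0,0,34,0]
    - [0,0,0,0,0,0,0]

```text
t: 6.32
eef_pos: [454.1, 10.9, 187.8]
tcp_rot: [-3.14, 0.005, 0.257]
ft_force: [-0.5, -0.5, 0.8]
opening: 0.001
grip_force: 0.0
```

Request:
jog_arm:
  motion:
    - [0,0,0,0,0,3,0]
    - [0,0,0,0,0,3,0]
    - [0,0,0,0,0,3,0]
    - [0,0,0,0,0,0,0]

```text
t: 6.82
eef_pos: [454.9, 11.1, 181.0]
tcp_rot: [-3.142, 0.0, 0.258]
ft_force: [-2.8, -0.0, 3.4]
opening: 0.004
grip_force: 1.8
```

Request:
jog_arm:
  motion:
    - [0,0,0,0,0,1.5,0]
    - [0,0,0,0,0,0,0]

```text
t: 7.08
eef_pos: [455.0, 11.0, 179.6]
tcp_rot: [3.142, -0.0, 0.258]
ft_force: [-3.4, 1.5, 6.2]
opening: 0.008
grip_force: 3.7
```

Request:
jog_arm:
  motion:
    - [0,0,0,0,0,0.8,0]
    - [0,0,0,0,0,0,0]

```text
t: 7.32
eef_pos: [455.0, 11.1, 179.2]
tcp_rot: [3.141, -0.0, 0.258]
ft_force: [-5.9, 0.9, 14.0]
opening: 0.006
grip_force: 7.6
```

Request:
jog_arm:
  motion:
    - [0,0,0,0,0,-15,0]
    - [0,0,0,0,0,-45,0]
    - [0,0,0,0,0,-45,0]
    - [0,0,0,0,0,-45,0]
    - [0,0,0,0,0,0,0]
    - [0,0,0,0,0,0,0]

```text
t: 8.07
eef_pos: [454.9, 11.0, 327.9]
tcp_rot: [3.142, 0.0, 0.258]
ft_force: [1.0, 0.6, 0.3]
opening: 0.009
grip_force: 0.0
```

```bash
python3 - <<'E'
from h import *
c=shot('scene','s3.png')
P=cloud(c).reshape(-1,3)
for nm,x,y in [('chip',500,280),('chipback',560,300),('longback',530,80),('longend',500,-70),('longend2',460,100),('small',545,-273)]:
    Q=P[np.hypot(P[:,0]-x,P[:,1]-y)<12]; print(nm,len(Q),np.median(Q[:,2]) if len(Q) else None)
T=P[(P[:,2]>105)&(P[:,2]<125)&(P[:,0]>700)&(abs(P[:,1]+100)<80)]; print('tumbler',T.mean(0),len(T))
to()
E
```

```text
chip 38 109.85223171424252
chipback 43 108.09694642641784
longback 62 127.51784813632344
longend 98 140.0913994708203
longend2 120 348.6874520689147
small 54 109.11005484786529
tumbler [774.01900128 -93.44930023 114.72182913] 508
t 8.12 pos [454.9  11.  327.5] rot [-3.141e+00  1.000e-03  2.580e-01] F [-0.7  0.9  0.1] j [-0.12  0.21  1.91 -0.    1.03  1.19]
```

View pics/s3.png

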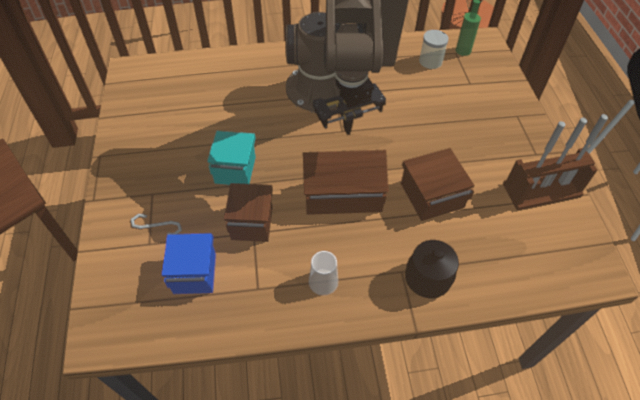

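The long box at (345,172) is ajar: its lid reads 128 mm near the hinge and 140 mm farther forward. The square box at (438,175) and the small box at (250,202) are level, the tumbler hasn't moved, and the arm is clear.

```bash
python3 -c "
from cell import env
print(env.job_done())"
```

```text
the job is handed in; nothing more can be done
None
```

I pressed the big square box's lid down until it latched, then popped the long box open so it stands ajar; the small box is still latched, the tumbler hasn't moved, and the job was handed in at about 8 s.

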